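Set the spool winder's sliding leg to the red mark, lock it and keep hold

TASK

Set the bench spool winder to the length I taped in red: push its sliding leg along the rail, against the light return spring, until the brass pointer stands on the red tape, and while you hold the leg there squeeze the orange cam lever fully shut against the grip block. Finish still pinching lever and grip block together, with the pointer on the red tape; do not let go. Leave the reel, the canisters, the bowl and the black spool where they are.

Things in the scene. Friction and masses are not known exactly. Their poses are not given: they have to be found in the camera images.
- winder: bench spool winder, fixed. Grey base board 130 x 340 x 14 mm, rail (30 mm wide, top at z 32 mm) along its middle. Origin: centre of the board's underside; y runs along the rail from the sliding leg towards the fixed crank leg, x across, z up. Fixed leg 70 mm wide, 92 mm high, inner face at y +96 mm, crank beyond it. White rule strip on the board at x -33 to -59 mm
- leg (a joint): travel of the sliding leg along the winder's +y (m): 0 at its outer stop, 0.120 at most, grows towards the fixed leg. A spring in the rail pushes it back towards 0 with 3 to 4.5 N whenever it is not held or locked; rubbing adds about 1 N
- grip: grip block and shoulder, one grey piece of the sliding leg; axes as the winder's, origin on the rail's centre line, board-underside height, in the plane of the shoulder face. Grip block x -11 to 11, y -46 to 0, z up to 67 mm. Shoulder x -32 to 32, y 0 to 34, z 33 to 63 mm; a flange 8 mm thick widens its face to x -55: fingers astride the grip block can push that face (y 0) to +y. Upright 62 mm wide, 90 mm high at y 34 to 46
- grip_center (a point): point inside the grip block at a good height to pinch: on its middle plane, 20 mm behind (-y) the shoulder face, 56 mm above the board's underside; axes as the winder's
- lever (a joint): angle of the orange cam lever (rad): 0 shut and upright, 1.5 mm off the +x side of the grip block; up to 0.62 open, top leaning out to +x. It stays where it is left (about 2 N at the top moves it); over the last 0.45 rad its cam bears on the rail and locks the leg; a 20 N pinch shuts it. Its pin is parallel to the rail at x 22, y -3 to -40, z 24 mm in the grip's axes
- thumb_pad: orange paddle of the cam lever: 7 mm thick, 37 mm wide along the rail, top 44 mm from the pin. Origin on the pin, middle of its width; shut, its axes are the winder's and it fills x -9.5 to -2.5, z 2 to 44 mm. Lever and grip block together are 30.5 mm thick when shut (grip x -11 to 19.5 mm) and at most 57 mm over the paddle's top when open
- pointer_tip (a point): tip of the brass pointer on the sliding leg, over the white rule strip, 40 mm ahead (+y) of the shoulder face and 45 mm to -x of the rail's centre line; axes as the winder's
- red_tape_mark (a point): middle of the red tape strip (26 mm across the rule, 3 mm wide along the rail), stuck on the rule strip; axes as the winder's, so the pointer stands on it when both have the same y in the winder
- blue_tape: a like strip of blue tape on the same rule for another spool, not wanted now; either tape may be the farther one
- reel: stainless steel developing reel, 95 mm across, 42 mm high, loose, lying flat; origin at the centre of its underside
- canister0: smoke-grey film canister with dark cap, 33 mm across, 51 mm high, loose, upright; origin at the centre of its underside
- canister1: another such canister
- canister2: another such canister
- bowl: teal ceramic bowl, 140 mm across, 55 mm high, loose; origin at the centre of its underside
- spool: empty black roll-film spool, 25 mm across, 63 mm high, loose, upright; origin at the centre of its underside

How it is judged:
On the way, in this order (a step that is already met when the one before it is completed fails the run):
1. the fingers hold the leg with its pointer on the red tape (within 3.5 mm) while the lever is still open (y of pointer_tip in the frame of red_tape_mark between -0.0035 and 0.0035 m and value of joint lever above 0.3 rad and contact force between the fingers and grip above 0.5 N), for 0.2 s.
2. the lever is shut with the pointer on the red tape, pinched to the grip block (y of pointer_tip in the frame of red_tape_mark between -0.0035 and 0.0035 m and value of joint lever below 0.06 rad and contact force between the fingers and grip above 4 N and contact force between the fingers and thumb_pad above 4 N), for 0.2 s.
At the end, for the whole second after the job is handed in: The pointer tip is within 3.5 mm of the middle of the red tape along the rail and the leg is still, the cam lever is shut (below 0.06 rad), and the fingers still pinch, with more than 4 N on the orange paddle and more than 4 N on the grip block (all of step 2 and velocity of joint leg between -0.003 and 0.003 m/s); the arm keeps its last pose, push and grip.
It fails at once if the lever is squeezed past half shut while the pointer is more than 7 mm off the red tape (value of joint lever below 0.25 rad and not (y of pointer_tip in the frame of red_tape_mark between -0.007 and 0.007 m)).
It fails at once if the reel, a canister, the bowl or the black spool is shifted by more than 20 mm (distance of any of reel, canister0, canister1, canister2, bowl, spool from where it was at the start of the episode above 0.02 m).
It also fails if it takes over 35 s, if anything falls off the work surface, if the arm or the gripper's body presses on something with over 40 N, if the wrist force passes 120 N, or if a joint passes its speed limit or range.

ROBOT

A 7-joint arm with a two-finger parallel gripper is mounted at the origin on the work surface. World frame = base frame: x ahead of the robot, y to its left, z up, the work surface at z = 0. Lengths are in m, angles in rad, forces in N, time in s.
With the tool pointing down it reaches from about 0.4 to 0.85 m from the base axis. Payload 4.5 kg.
Tool frame: the origin (TCP) lies between the finger pads; the fingertips stand r.tip_reach ahead of it and the grasp point (between the pads) lies 11 mm behind it (r.tip_reach is the distance from the TCP to the fingertips, in m); z points along the fingers, y is the line along which they close (so a half turn about z gives the same grasp; the last joint's range is limited). The gripper opens to 88 mm and grips with 3 to 60 N. Pads are 18 mm wide; open, the fingers measure 123 mm over their backs; the gripper's body (75 mm by 187 mm) begins 45 mm behind the grasp point.
Start: joints at [1.361, 0.689, -0.195, 1.565, 0.157, 0.902, -0.215], TCP at [0.151, -0.607, 0.247] pointing down, gripper open.
Joint ranges: [-3.01, 3.01], [-0.46, 2.08], [-1.47, 1.51], [0.13, 2.56], [-1, 4.14], [0.04, 2.09], [-2.66, 2.66]. Speed limits (rad/s): [2.57, 2.57, 3.14, 3.14, 3.14, 3.14, 3.14].

INTERFACE

Orientations are given as a unit quaternion [x, y, z, w].
In Python, from plant import r, vision, workorder gives the robot as it stands.
- The arm moves only by the tool drive_tool, never from a script. Its argument "targets" is a list of rows, each an object of numbers: "tx", "ty", "tz": the shift along the world's x, y, z in units of 0.03 m (1.0 is 0.03 m); "wx", "wy", "wz": the turn, a rotation vector about the world's x, y, z in units of 60 degrees (1.0 is 60 degrees); "claw": the opening, from -1 (shut) to 1 (fully open). A call has exactly 8 rows; each row shifts and turns the commanded pose from where the row before left it; what a row does not reach is not made up. A row lasts 1/10 s, in which the tool goes at most 50 mm and 8.59 degrees, less where a joint would pass 70% of its speed; a pose out of reach is approached as far as the arm can. A call with a number of a shift or a turn outside -1 to 1 is refused whole. A call with a gripper value outside its range is refused whole. The fingers move at their own pace and stop on an object; "force" is the grip in N (left out, the last holds). Time passes only in rows, so rows that do not move let the fingers close, or fill a call up. It gives the time, the measured TCP pose, the force, the opening and the grip force at its end, in the units of the state.
- r.get_state(): the state, without advancing time (a new reading comes with each control period).
- vision.snapshot(name): name is "scene" or "top"; returns a dict with "image" (480x640x3 uint8, blue, green, red), "range_z" (480x640 float32, m along the optical axis (not along the pixel's ray), 0 where there is no reading), "K" (3x3 intrinsics, pixels), "cam_to_world" (4x4, takes a point from camera to world coordinates). Camera axes: x right, y up, looking along -z (the intrinsics and any distortion apply to the point x, -y, -z); pixel columns grow to the right and rows downward; lengths in m; the calibration is good to about 2 mm. A picture is of the moment at which its call begins.
- workorder.finish_job(): hands the job in; it is judged then, once.
The state is a dict: "clock": time; "q": joint angles; "qd": joint speeds; "joint_torque": joint torques, N m; "tool_pos": TCP position; "eef_rot": TCP orientation; "contact_force": force on the tool from outside, world axes, zero at the start; "moment": the same for the moment, N m; "opening": opening from 0.0 (shut) to 1.0 (fully open); "finger_force": force on a finger pad.
Only numpy, scipy, OpenCV 4.12 (cv2) and the standard library are available. Lean on these libraries where they do the work, as an engineer would, in place of code of your own. Each camera call takes 0.05 s, during which the arm holds its last target. There are 200 camera calls.

## Working session

There is one attempt and no reset: what is moved stays moved. The work goes in short steps, Python scripts to look and compute and a tool call to move; the robot and the scene stay as the last step left them, time stands still between calls to the robot, and variables do not carry over. Pictures are saved under pics/ and viewed, at most 10 in all, crops included, and the job is handed in when it is done.

Besides the shell and the picture viewer there is one more tool, called after ">>>" as name(argument=value, ...), one argument or row to a line, values as JSON. drive_tool: Moves the arm, as the interface text tells. Its arguments: {"type":"object","properties":{"targets":{"type":"array","items":{"type":"object","properties":{"tx":{"type":"number"},"ty":{"type":"number"},"tz":{"type":"number"},"wx":{"type":"number"},"wy":{"type":"number"},"wz":{"type":"number"},"claw":{"type":"number"}}}},"force":{"type":"number"}},"required":["targets"]}

```bash
mkdir -p pics
cat > h.py <<'E'
import numpy as np,cv2
from plant import r,vision,workorder
def snap(n):
    s=vision.snapshot(n); np.savez('%s.npz'%n,**s); return s
def px2w(s,u,v,z=None):
    K=s['K'];T=s['cam_to_world']
    d=np.array([(u-K[0,2])/K[0,0],-(v-K[1,2])/K[1,1],-1.])
    if z is None:
        u,v=int(round(u)),int(round(v)); p=s['range_z'][v-1:v+2,u-1:u+2]; return (T@np.r_[d*np.median(p),1])[:3]
    w=T[:3,:3]@d; o=T[:3,3]; return o+w*(z-o[2])/w[2]
E
python3 - <<'E'
from h import *
a=snap('top');b=snap('scene')
cv2.imwrite('pics/top.png',a['image']);cv2.imwrite('pics/scene.png',b['image'])
print(r.get_state(),r.tip_reach)
for s in(a,b):print(s['K'],s['cam_to_world'],s.keys())
E
```

```text
{'clock': 0.1, 'q': array([ 1.36079443,  0.68990671, -0.19452665,  1.56619954,  0.15732371,
        0.90252212, -0.21508808]), 'qd': array([-2.34150235e-04, -1.53669126e-03, -9.56134251e-04, -2.29192384e-03,
        1.92760411e-03,  4.83463117e-05, -5.82364820e-04]), 'joint_torque': array([-2.93255398e-03, -5.28503537e+01, -1.27141893e+00, -1.53837490e+01,
       -5.25713246e-02,  1.98105758e-03,  6.24934933e-05]), 'tool_pos': array([ 0.15069633, -0.60600248,  0.24599708]), 'eef_rot': array([ 9.92572675e-01,  1.21650361e-01, -1.66456512e-04, -8.03937208e-04]), 'contact_force': array([0.18148077, 0.16898583, 0.40046526]), 'moment': array([-0.06181757,  0.00720479, -0.05560019]), 'finger_force': 0.0, 'opening': 0.9983469698147533} 0.008
[[540.93126397   0.         320.85862837]
 [  0.         540.93126397 230.21638069]
 [  0.           0.           1.        ]] [[ 0.01024403  0.99609076 -0.08773974  0.40168856]
 [-0.99994113  0.01051826  0.00266375  0.06471315]
 [ 0.00357621  0.08770729  0.99613987  1.7928226 ]
 [ 0.          0.          0.          1.        ]] dict_keys(['image', 'range_z', 'K', 'cam_to_world'])
[[526.91268179   0.         315.0366268 ]
 [  0.         526.91268179 229.80187802]
 [  0.           0.           1.        ]] [[ 0.45068899 -0.51476141  0.72931483  1.47890154]
 [ 0.89267521  0.26283685 -0.36612532 -0.41606066]
 [-0.00322363  0.81604992  0.57797243  0.78515483]
 [ 0.          0.          0.          1.        ]] dict_keys(['image', 'range_z', 'K', 'cam_to_world'])
```

View pics/top.png

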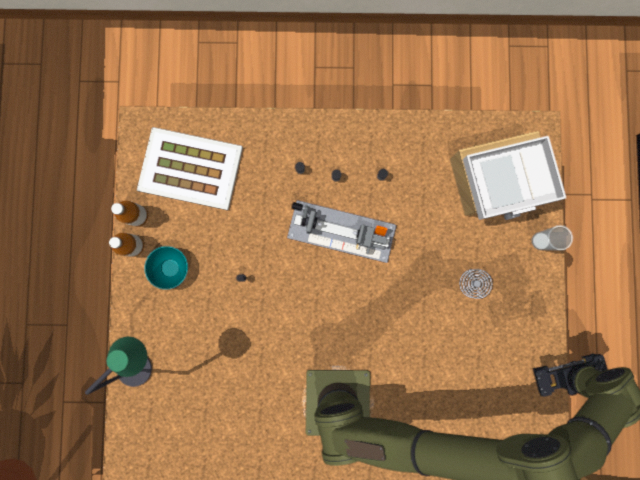

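View pics/scene.png

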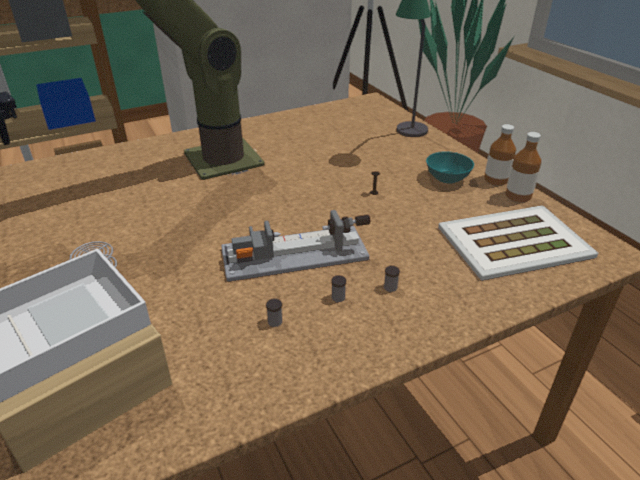

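The top view shows the winder at about (343,232), crank to the left (297,207), the orange lever at (381,231); the scene view shows the lever open. Enlarging both.

Run:
```python
from h import *
a=dict(np.load('top.npz'))['image'];b=dict(np.load('scene.npz'))['image']
c=cv2.resize(a[192:272,282:402],None,fx=6.6,fy=6.6,interpolation=cv2.INTER_CUBIC)
d=cv2.resize(b[205:285,215:375],None,fx=5,fy=5,interpolation=cv2.INTER_CUBIC)
cv2.imwrite('pics/c.png',c);cv2.imwrite('pics/d.png',d)
```

```text
(no output)
```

View pics/c.png

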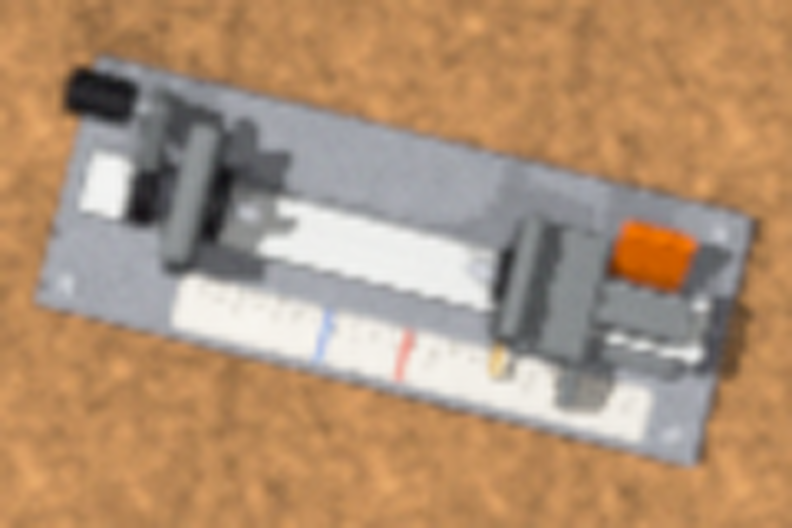

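View pics/d.png

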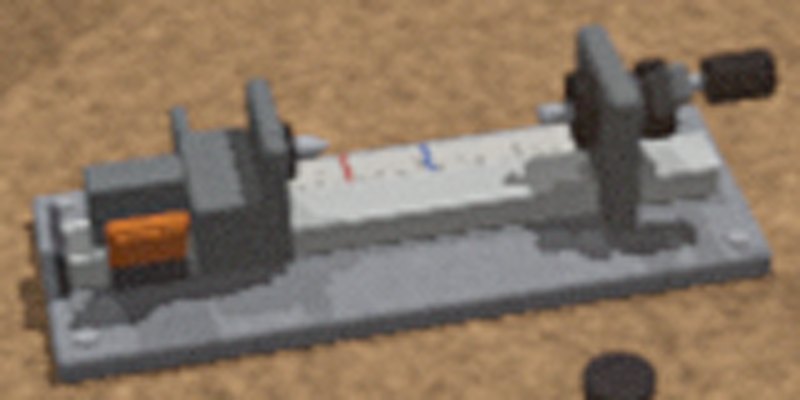

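```bash
cat > w.py <<'E'
from h import *
s=dict(np.load('top.npz'))
f=lambda u,v,z:px2w(s,282+(u+.5)/6.6-.5,192+(v+.5)/6.6-.5,z)
C=[f(97,57,.014),f(755,218,.014),f(696,464,.014),f(38,302,.014)]  # (+x,+y),(+x,-y),(-x,-y),(-x,+y)
o=np.mean(C,0)
yd=(C[0]+C[3]-C[1]-C[2])[:2]; xd=(C[0]+C[1]-C[2]-C[3])[:2]
yw=np.arctan2(yd[1],yd[0])-np.pi/2
R=np.array([[np.cos(yw),-np.sin(yw)],[np.sin(yw),np.cos(yw)]])
W=lambda p:R.T@(p[:2]-o[:2])
E
python3 - <<'E'
from w import *
print('o',o,'yaw',np.degrees(yw),np.degrees(np.arctan2(xd[1],xd[0])),np.linalg.norm(yd)/2,np.linalg.norm(xd)/2)
print('red',W(f(404,356,.015)),'blue',W(f(324,335,.015)))
for z in(.015,.02,.03):print('ptr',z,W(f(497,372,z)),W(f(500,362,z)))
print('grip block corners z.067',[1e3*W(f(u,v,.067)) for u,v in((606,285),(706,302),(598,322),(697,343))])
print('should/flange face z.063',[1e3*W(f(u,v,.063)) for u,v in((613,240),(610,410))])
print('paddle z .06',[1e3*W(f(u,v,.06)) for u,v in((625,222),(697,236),(612,270),(688,290))])
E
```

```text
o [ 0.55672301 -0.00847894  0.014     ] yaw -13.245128675791587 -13.060821715710913 0.33872219591006797 0.12684672980113393
red [-0.04597313 -0.01519638] blue [-0.04532883  0.02603794]
ptr 0.015 [-0.04263972 -0.06210633] [-0.03742752 -0.0623942 ]
ptr 0.02 [-0.04299139 -0.06183119] [-0.03779384 -0.06211825]
ptr 0.03 [-0.04369472 -0.06128091] [-0.03852649 -0.06156635]
grip block corners z.067 [array([   7.43529052, -100.73620081]), array([  10.99976431, -149.74531754]), array([ -10.99591568, -101.12208431]), array([  -9.43478015, -150.05924264])]
should/flange face z.063 [array([ 30.03711327, -99.29056842]), array([ -50.83549691, -116.96380366])]
paddle z .06 [array([  40.36259112, -103.17666376]), array([  42.09699373, -138.86196218]), array([  15.97932218, -102.43702787]), array([  15.33106223, -140.64328819])]
```

>>> drive_tool(
  targets=[
    {"tx": 0.8,"ty": 0.98,"wz": 0.0655,"claw": 1},
    {"tx": 0.8,"ty": 0.98,"wz": 0.0655,"claw": 1},
    {"tx": 0.8,"ty": 0.98,"wz": 0.0655,"claw": 1},
    {"tx": 0.8,"ty": 0.98,"wz": 0.0655,"claw": 1},
    {"tx": 0.8,"ty": 0.98,"wz": 0.0655,"claw": 1},
    {"tx": 0.8,"ty": 0.98,"wz": 0.0655,"claw": 1},
    {"tx": 0.8,"ty": 0.98,"wz": 0.0655,"claw": 1},
    {"tx": 0.8,"ty": 0.98,"wz": 0.0655,"claw": 1},
  ],
  force=20,
)

```text
validation failed for argument at $.ta...
```

>>> drive_tool(
  targets=[
    {"tx": 0.8,"ty": 0.98,"wz": 0.0655,"claw": 1},
    {"tx": 0.8,"ty": 0.98,"wz": 0.0655,"claw": 1},
    {"tx": 0.8,"ty": 0.98,"wz": 0.0655,"claw": 1},
    {"tx": 0.8,"ty": 0.98,"wz": 0.0655,"claw": 1},
    {"tx": 0.8,"ty": 0.98,"wz": 0.0655,"claw": 1},
    {"tx": 0.8,"ty": 0.98,"wz": 0.0655,"claw": 1},
    {"tx": 0.8,"ty": 0.9,"wz": 0.0655,"claw": 1},
    {"tx": 0.0,"ty": 0.0,"wz": 0.0,"claw": 1},
  ],
)

```text
validation failed for argument at $.ta...
```

>>> drive_tool(
  targets=[
    {"tx": 0.8,"ty": 0.98,"tz": 0,"wx": 0,"wy": 0,"wz": 0.0655,"claw": 1},
    {"tx": 0.8,"ty": 0.98,"tz": 0,"wx": 0,"wy": 0,"wz": 0.0655,"claw": 1},
    {"tx": 0.8,"ty": 0.98,"tz": 0,"wx": 0,"wy": 0,"wz": 0.0655,"claw": 1},
    {"tx": 0.8,"ty": 0.98,"tz": 0,"wx": 0,"wy": 0,"wz": 0.0655,"claw": 1},
    {"tx": 0.8,"ty": 0.98,"tz": 0,"wx": 0,"wy": 0,"wz": 0.0655,"claw": 1},
    {"tx": 0.8,"ty": 0.98,"tz": 0,"wx": 0,"wy": 0,"wz": 0.0655,"claw": 1},
    {"tx": 0.8,"ty": 0.98,"tz": 0,"wx": 0,"wy": 0,"wz": 0.0655,"claw": 1},
    {"tx": 0.8,"ty": 0.98,"tz": 0,"wx": 0,"wy": 0,"wz": 0.0655,"claw": 1},
  ],
  force=20,
)

```text
clock: 0.9
tool_pos: [0.3435, -0.37, 0.2465]
eef_rot: [0.922, 0.387, -0.0, -0.0]
contact_force: [0.5, -1.0, -0.8]
opening: 0.998
finger_force: 0.0
```

>>> drive_tool(
  targets=[
    {"tx": 0.81,"ty": 0.98,"tz": 0,"wx": 0,"wy": 0,"wz": 0.0655,"claw": 1},
    {"tx": 0.81,"ty": 0.98,"tz": 0,"wx": 0,"wy": 0,"wz": 0.0655,"claw": 1},
    {"tx": 0.81,"ty": 0.98,"tz": 0,"wx": 0,"wy": 0,"wz": 0.0655,"claw": 1},
    {"tx": 0.81,"ty": 0.98,"tz": 0,"wx": 0,"wy": 0,"wz": 0.0655,"claw": 1},
    {"tx": 0.81,"ty": 0.98,"tz": 0,"wx": 0,"wy": 0,"wz": 0.0655,"claw": 1},
    {"tx": 0.81,"ty": 0.98,"tz": 0,"wx": 0,"wy": 0,"wz": 0.0655,"claw": 1},
    {"tx": 0.81,"ty": 0.98,"tz": 0,"wx": 0,"wy": 0,"wz": 0.0655,"claw": 1},
    {"tx": 0.81,"ty": 0.98,"tz": 0,"wx": 0,"wy": 0,"wz": 0.064,"claw": 1},
  ],
)

```text
clock: 1.7
tool_pos: [0.5378, -0.1349, 0.2464]
eef_rot: [0.783, 0.622, -0.0, -0.0]
contact_force: [0.9, 0.3, -0.2]
opening: 1.0
finger_force: 0.0
```

>>> drive_tool(
  targets=[
    {"tx": 0,"ty": 0,"tz": -0.8,"wx": 0,"wy": 0,"wz": 0,"claw": 1},
    {"tx": 0,"ty": 0,"tz": -0.8,"wx": 0,"wy": 0,"wz": 0,"claw": 1},
    {"tx": 0,"ty": 0,"tz": -0.8,"wx": 0,"wy": 0,"wz": 0,"claw": 1},
    {"tx": 0,"ty": 0,"tz": -0.8,"wx": 0,"wy": 0,"wz": 0,"claw": 1},
    {"tx": 0,"ty": 0,"tz": -0.6,"wx": 0,"wy": 0,"wz": 0,"claw": 1},
    {"tx": 0,"ty": 0,"tz": 0,"wx": 0,"wy": 0,"wz": 0,"claw": 1},
    {"tx": 0,"ty": 0,"tz": 0,"wx": 0,"wy": 0,"wz": 0,"claw": 1},
    {"tx": 0,"ty": 0,"tz": 0,"wx": 0,"wy": 0,"wz": 0,"claw": 1},
  ],
)

```text
clock: 2.5
tool_pos: [0.538, -0.1362, 0.1337]
eef_rot: [0.784, 0.621, 0.001, 0.001]
contact_force: [0.0, -0.7, 0.3]
opening: 1.002
finger_force: 0.0
```

Run:
```python
from h import *
b=snap('scene')['image'];a=snap('top')['image']
d=cv2.resize(b[175:285,215:375],None,fx=5,fy=5,interpolation=cv2.INTER_CUBIC)
c=cv2.resize(a[192:272,322:422],None,fx=5,fy=5,interpolation=cv2.INTER_CUBIC)
cv2.imwrite('pics/e.png',d);cv2.imwrite('pics/e2.png',c)
from w import *
st=r.get_state();p=st['tool_pos'];print(1e3*W(p),p,st['eef_rot'],st['contact_force'])
```

```text
[  11.0301885  -128.70063883] [ 0.5379722  -0.13628319  0.13380516] [7.83982328e-01 6.20782287e-01 6.93457111e-04 7.61727341e-04] [ 0.29477954 -0.85261985  0.38212042]
```

View pics/e.png

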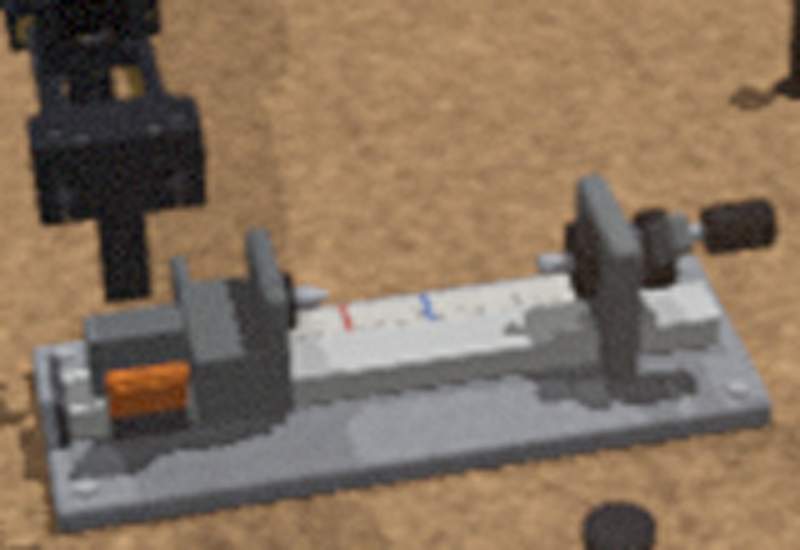

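The gripper hovers over the grip block with the near finger (crop 125,250) outside the orange paddle (147,390); descending.

>>> drive_tool(
  targets=[
    {"tx": 0,"ty": 0.03,"tz": -0.5,"wx": 0,"wy": 0,"wz": 0,"claw": 1},
    {"tx": 0,"ty": 0,"tz": -0.5,"wx": 0,"wy": 0,"wz": 0,"claw": 1},
    {"tx": 0,"ty": 0,"tz": -0.5,"wx": 0,"wy": 0,"wz": 0,"claw": 1},
    {"tx": 0,"ty": 0,"tz": -0.5,"wx": 0,"wy": 0,"wz": 0,"claw": 1},
    {"tx": 0,"ty": 0,"tz": -0.5,"wx": 0,"wy": 0,"wz": 0,"claw": 1},
    {"tx": 0,"ty": 0,"tz": -0.4,"wx": 0,"wy": 0,"wz": 0,"claw": 1},
    {"tx": 0,"ty": 0,"tz": 0,"wx": 0,"wy": 0,"wz": 0,"claw": 1},
    {"tx": 0,"ty": 0,"tz": 0,"wx": 0,"wy": 0,"wz": 0,"claw": 1},
  ],
)

```text
clock: 3.4
tool_pos: [0.5376, -0.1352, 0.0461]
eef_rot: [0.784, 0.621, 0.0, 0.0]
contact_force: [-0.4, -0.6, -0.0]
opening: 1.002
finger_force: 0.0
```

>>> drive_tool(
  targets=[
    {"tx": 0.056,"ty": 0.24,"tz": 0,"wx": 0,"wy": 0,"wz": 0,"claw": 1},
    {"tx": 0.056,"ty": 0.24,"tz": 0,"wx": 0,"wy": 0,"wz": 0,"claw": 1},
    {"tx": 0.056,"ty": 0.24,"tz": 0,"wx": 0,"wy": 0,"wz": 0,"claw": 1},
    {"tx": 0.056,"ty": 0.24,"tz": 0,"wx": 0,"wy": 0,"wz": 0,"claw": 1},
    {"tx": 0.056,"ty": 0.24,"tz": 0,"wx": 0,"wy": 0,"wz": 0,"claw": 1},
    {"tx": 0.056,"ty": 0.24,"tz": 0,"wx": 0,"wy": 0,"wz": 0,"claw": 1},
    {"tx": 0.056,"ty": 0.24,"tz": 0,"wx": 0,"wy": 0,"wz": 0,"claw": 1},
    {"tx": 0,"ty": 0,"tz": 0,"wx": 0,"wy": 0,"wz": 0,"claw": 1},
  ],
)

```text
clock: 4.2
tool_pos: [0.5498, -0.0831, 0.0458]
eef_rot: [0.783, 0.622, 0.001, -0.0]
contact_force: [0.9, -3.2, 1.1]
opening: 1.001
finger_force: 1.4
```

Run:
```python
from w import *
st=r.get_state();p=st['tool_pos'];print(1e3*W(p),p,st['contact_force'])
b=snap('scene')['image'];a=snap('top')['image']
d=cv2.resize(b[195:275,215:335],None,fx=5,fy=5,interpolation=cv2.INTER_CUBIC)
c=cv2.resize(a[222:262,312:392],None,fx=7.5,fy=7.5,interpolation=cv2.INTER_CUBIC)[:,:600]
cv2.imwrite('pics/g.png',np.vstack([d[:300],c[:300]]))
```

```text
[ 10.35673061 -74.1766797 ] [ 0.54980905 -0.08305534  0.04584205] [ 0.93568575 -3.19903334  1.12926195]
```

View pics/g.png

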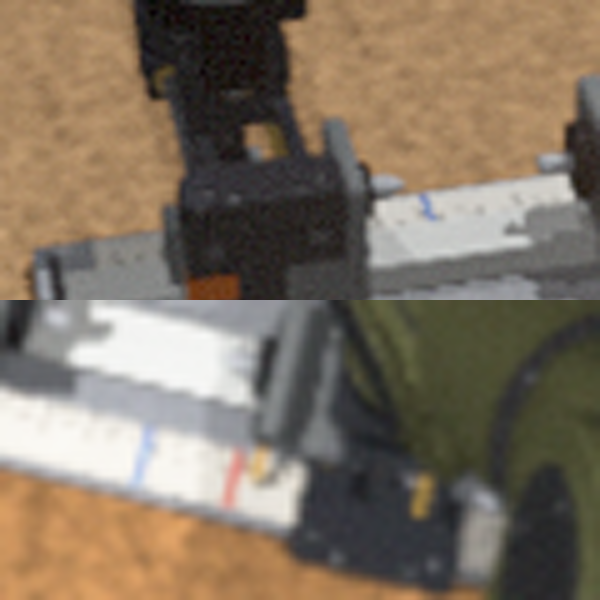

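The leg has moved; in the lower panel the brass pointer (260,465) stands about 24 zoomed px short of the red tape (236,465), roughly 10 mm. Measuring by colour centroid.

```bash
cat > m.py <<'E'
from w import *
def meas(show=True):
    s=snap('top');im=s['image'].astype(float)
    b,g,rr=im[...,0],im[...,1],im[...,2]
    v0,v1,u0,u1=236,256,330,350
    sl=np.s_[v0:v1,u0:u1]
    V,U=np.mgrid[v0:v1,u0:u1]
    def cen(wt,z):
        P=np.array([W(px2w(s,u,v,z)) for u,v in zip(U.ravel(),V.ravel())]);w=wt.ravel()
        k=(P[:,0]>-.060)&(P[:,0]<-.036)&(P[:,1]>-.075)&(P[:,1]<.01);w=w*k
        return (w@P)/w.sum(),w.sum()
    B,G,Rr=b[sl],g[sl],rr[sl]
    red=np.clip(np.minimum(Rr-G,Rr-B)-25,0,None)*(abs(G-B)<45)
    br=np.clip(np.minimum(Rr,G)-B-25,0,None)
    return cen(red,.015),cen(br,.02)
E
python3 - <<'E'
from m import *
print(meas())
st=r.get_state();print(1e3*W(st['tool_pos']))
E
```

```text
((array([-0.04587837, -0.01475757]), np.float64(397.0)), (array([-0.04046349, -0.0240481 ]), np.float64(77.0)))
[ 10.14367809 -75.84238862]
```

>>> drive_tool(
  targets=[
    {"tx": 0.018,"ty": 0.08,"tz": 0,"wx": 0,"wy": 0,"wz": 0,"claw": 1},
    {"tx": 0.018,"ty": 0.08,"tz": 0,"wx": 0,"wy": 0,"wz": 0,"claw": 1},
    {"tx": 0.018,"ty": 0.08,"tz": 0,"wx": 0,"wy": 0,"wz": 0,"claw": 1},
    {"tx": 0.018,"ty": 0.08,"tz": 0,"wx": 0,"wy": 0,"wz": 0,"claw": 1},
    {"tx": 0,"ty": 0,"tz": 0,"wx": 0,"wy": 0,"wz": 0,"claw": 1},
    {"tx": 0,"ty": 0,"tz": 0,"wx": 0,"wy": 0,"wz": 0,"claw": 1},
    {"tx": 0,"ty": 0,"tz": 0,"wx": 0,"wy": 0,"wz": 0,"claw": 1},
    {"tx": 0,"ty": 0,"tz": 0,"wx": 0,"wy": 0,"wz": 0,"claw": 1},
  ],
)

```text
clock: 5.15
tool_pos: [0.5514, -0.0756, 0.0457]
eef_rot: [0.784, 0.621, 0.0, 0.0]
contact_force: [1.5, -4.3, 0.8]
opening: 1.0
finger_force: 2.1
```

Run:
```python
from m import *
print(meas())
st=r.get_state();print(1e3*W(st['tool_pos']))
b=snap('top')['image']
cv2.imwrite('pics/i.png',cv2.resize(b[226:266,312:372],None,fx=12,fy=12,interpolation=cv2.INTER_CUBIC))
```

```text
((array([-0.05056638, -0.01461173]), np.float64(213.0)), (array([-0.0395585 , -0.01549116]), np.float64(87.0)))
[ 10.15995029 -66.58426486]
```

View pics/i.png

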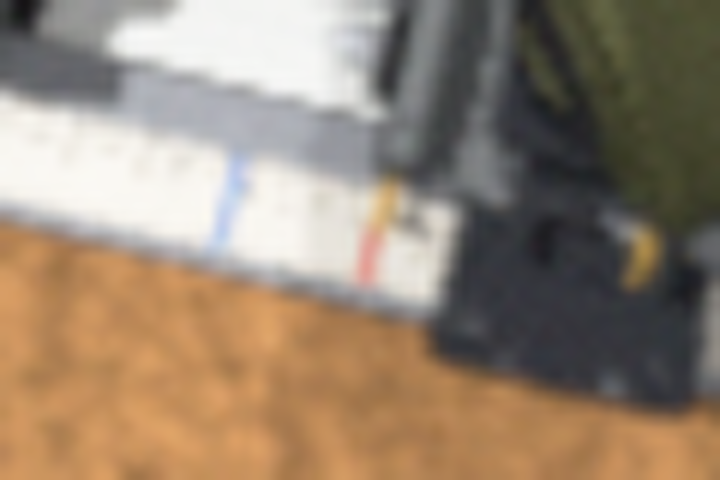

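The brass pointer (385,200) sits on the line of the red tape (368,258), about 1 mm short. Now centre the fingers on the shut thickness and nudge forward.

>>> drive_tool(
  targets=[
    {"tx": -0.05,"ty": 0.02,"tz": 0,"wx": 0,"wy": 0,"wz": 0,"claw": 1},
    {"tx": -0.05,"ty": 0.02,"tz": 0,"wx": 0,"wy": 0,"wz": 0,"claw": 1},
    {"tx": -0.05,"ty": 0.02,"tz": 0,"wx": 0,"wy": 0,"wz": 0,"claw": 1},
    {"tx": 0,"ty": 0.01,"tz": 0,"wx": 0,"wy": 0,"wz": 0,"claw": 1},
    {"tx": 0,"ty": 0,"tz": 0,"wx": 0,"wy": 0,"wz": 0,"claw": 1},
    {"tx": 0,"ty": 0,"tz": 0,"wx": 0,"wy": 0,"wz": 0,"claw": 1},
    {"tx": 0,"ty": 0,"tz": 0,"wx": 0,"wy": 0,"wz": 0,"claw": 1},
    {"tx": 0,"ty": 0,"tz": 0,"wx": 0,"wy": 0,"wz": 0,"claw": 1},
  ],
)

```text
clock: 6.05
tool_pos: [0.547, -0.0735, 0.0458]
eef_rot: [0.784, 0.621, 0.0, 0.0]
contact_force: [1.7, -4.9, 0.8]
opening: 0.996
finger_force: 2.2
```

Run:
```python
from m import *
print(meas())
st=r.get_state();print(1e3*W(st['tool_pos']),st['contact_force'],st['finger_force'])
```

```text
((array([-0.05083806, -0.0147416 ]), np.float64(190.0)), (array([-0.04006382, -0.01438258]), np.float64(79.0)))
[  5.43724417 -65.53188897] [ 1.11473611 -5.51152575  0.6033164 ] 2.2063840180635452
```

>>> drive_tool(
  targets=[
    {"tx": 0,"ty": 0,"tz": 0,"wx": 0,"wy": 0,"wz": 0,"claw": 0.7},
    {"tx": 0,"ty": 0,"tz": 0,"wx": 0,"wy": 0,"wz": 0,"claw": 0.5},
    {"tx": 0,"ty": 0,"tz": 0,"wx": 0,"wy": 0,"wz": 0,"claw": 0.3},
    {"tx": 0,"ty": 0,"tz": 0,"wx": 0,"wy": 0,"wz": 0,"claw": 0.2},
    {"tx": 0,"ty": 0,"tz": 0,"wx": 0,"wy": 0,"wz": 0,"claw": 0.2},
    {"tx": 0,"ty": 0,"tz": 0,"wx": 0,"wy": 0,"wz": 0,"claw": 0.2},
    {"tx": 0,"ty": 0,"tz": 0,"wx": 0,"wy": 0,"wz": 0,"claw": 0.2},
    {"tx": 0,"ty": 0,"tz": 0,"wx": 0,"wy": 0,"wz": 0,"claw": 0.2},
  ],
  force=30,
)

```text
clock: 6.9
tool_pos: [0.5475, -0.0736, 0.0461]
eef_rot: [0.784, 0.621, 0.0, 0.001]
contact_force: [-0.6, -5.2, 3.5]
opening: 0.602
finger_force: 4.9
```

Run:
```python
from m import *
print(meas())
st=r.get_state();print(1e3*W(st['tool_pos']),st['contact_force'],st['finger_force'],st['opening'])
```

```text
((array([-0.0509932, -0.0146979]), np.float64(192.0)), (array([-0.03994146, -0.01418534]), np.float64(86.0)))
[  5.90541533 -65.46047045] [-1.93205138 -4.97741083  3.54514562] 4.905205797404051 0.6008509653575181
```

Pointer still on tape, lever partly pushed. Close fully.

>>> drive_tool(
  targets=[
    {"tx": 0,"ty": 0,"tz": 0,"wx": 0,"wy": 0,"wz": 0,"claw": 0},
    {"tx": 0,"ty": 0,"tz": 0,"wx": 0,"wy": 0,"wz": 0,"claw": -0.15},
    {"tx": 0,"ty": 0,"tz": 0,"wx": 0,"wy": 0,"wz": 0,"claw": -0.3},
    {"tx": 0,"ty": 0,"tz": 0,"wx": 0,"wy": 0,"wz": 0,"claw": -0.5},
    {"tx": 0,"ty": 0,"tz": 0,"wx": 0,"wy": 0,"wz": 0,"claw": -1},
    {"tx": 0,"ty": 0,"tz": 0,"wx": 0,"wy": 0,"wz": 0,"claw": -1},
    {"tx": 0,"ty": 0,"tz": 0,"wx": 0,"wy": 0,"wz": 0,"claw": -1},
    {"tx": 0,"ty": 0,"tz": 0,"wx": 0,"wy": 0,"wz": 0,"claw": -1},
  ],
  force=35,
)

```text
clock: 7.75
tool_pos: [0.5436, -0.0727, 0.0459]
eef_rot: [0.784, 0.62, -0.002, -0.002]
contact_force: [-7.0, -2.6, 10.1]
opening: 0.341
finger_force: 36.1
```

Run:
```python
from m import *
print(meas())
st=r.get_state();print(1e3*W(st['tool_pos']),st['contact_force'],st['finger_force'],st['opening']*88)
b=snap('top')['image'];a=snap('scene')['image']
cv2.imwrite('pics/k.png',np.vstack([cv2.resize(b[226:266,312:372],(450,300),interpolation=cv2.INTER_CUBIC),cv2.resize(a[210:270,220:310],(450,300),interpolation=cv2.INTER_CUBIC)]))
```

```text
((array([-0.05107082, -0.01473699]), np.float64(188.0)), (array([-0.04004585, -0.01402466]), np.float64(90.0)))
[  1.94544454 -65.47280376] [-7.16072475 -2.82806235  9.80053146] 36.10105795785785 29.821908005094244
```

View pics/k.png

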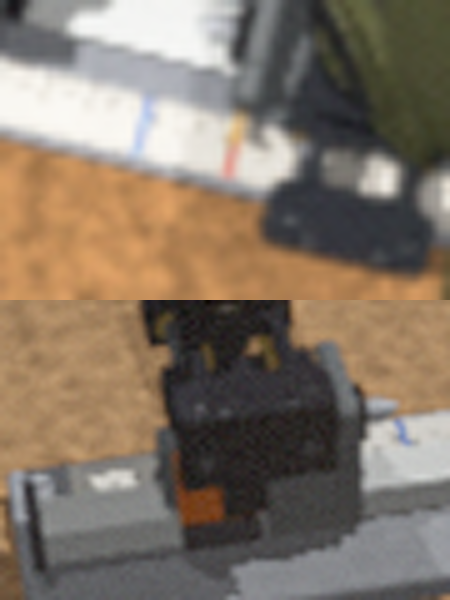

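The pointer (237,128) is still on the red tape (230,160) and the paddle stands upright, pinched at 29.8 mm opening with 36 N. Handing in.

```bash
python3 -c "
from plant import workorder
print(workorder.finish_job())"
```

```text
the job is handed in; nothing more can be done
None
```

I pushed the leg until the pointer stood within about 1 mm of the red tape by camera, squeezed the lever shut (29.8 mm at 36 N), and handed the job in with the pinch still held; no verdict came back.

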